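# Undo the last swing bolt of a milk filter pot

## Robot

A 6-joint arm with a two-finger parallel gripper is mounted at the origin on the work surface. World frame = base frame: x ahead of the robot, y to its left, z up, the work surface at z = 0. Lengths are in mm, angles in rad, forces in N, time in s.
With the tool pointing down it reaches from about 275 to 1000 mm from the base axis. Payload 8.4 kg.
Tool frame: the origin (TCP) lies on the mounting face of the last link; the fingertips stand 173 mm ahead of it and the grasp point (between the pads) lies 155 mm ahead of it; z points along the fingers, y is the line along which they close (so a half turn about z gives the same grasp; the last joint's range is limited). The gripper opens to 85 mm and grips with 20 to 120 N. Pads are 22 mm wide; open, the fingers measure 114 mm over their backs; the gripper's body (76 mm by 85 mm) begins 54 mm behind the grasp point. The pads swing forward as they close: fully open they stand 13 mm farther back than shut.
Start: joints at [-1.264, 0.353, 1.633, -0, 1.155, -0.002], TCP at [189.946, -595.441, 404.681] pointing down, gripper open.
Joint ranges: [-2.63, 2.63], [-0.92, 2.1], [0.06, 2.66], [-1.3, 4.44], [0, 2.69], [-3.02, 3.02]. Speed limits (rad/s): [2.22, 2.22, 2.79, 3.14, 3.14, 3.14].

## Interface

Orientations are given as [roll, pitch, yaw] about the fixed x, y, z axes, in that order (R = Rz(yaw) Ry(pitch) Rx(roll)).
In Python, from rig import r gives the robot as it stands.
- The arm moves only by the tool apply_moves, never from a script. Its argument "deltas" is a list of rows, each an object with "claw": the gripper command: -1 is fully open, 1 is shut, values between are in proportion; "delta_pos": the shift along the tool's x, y, z in cm, a list of three; "yaw": the turn about the tool's z in rad. In form: [{"claw": claw, "delta_pos": [tx, ty, tz], "yaw": yaw}, ...]. A call has 1 to 8 rows; each row shifts and turns the commanded pose from where the row before left it, along the tool's axes as they then stand; what a row does not reach is not made up. A row lasts 1/8 s, in which the tool goes at most 62.5 mm and 10.7 degrees, less where a joint would pass 70% of its speed; a pose out of reach is approached as far as the arm can. A call with a gripper value outside its range is refused whole. The fingers move at their own pace and stop on an object; "grip_force" is the grip in N (left out, the last holds). Time passes only in rows, so rows that do not move let the fingers close. It gives the time, the measured TCP pose, the force, the opening and the grip force at its end, in the units of the state.
- r.sense(): the state, without advancing time (a new reading comes with each control period).
- r.grab_frame(name): name is "scene" or "side" or "wrist"; returns a dict with "img" (420x560x3 uint8, blue, green, red), "z_map" (420x560 float32, mm along the optical axis (not along the pixel's ray), 0 where there is no reading), "fx", "fy", "cx", "cy" (pixels), "eye" and "rotation" of the camera in the world; the wrist camera has in their place "T_tool_cam" (4x4, takes a point from camera to tool coordinates, whose origin is the TCP and whose axes are the flange's). Camera axes: x right, y up, looking along -z (the intrinsics and any distortion apply to the point x, -y, -z); pixel columns grow to the right and rows downward; lengths in mm; the calibration is good to about 2 mm. A picture is of the moment at which its call begins: read the wrist's pose just before it.
- r.sign_off(): hands the job in; it is judged then, once.
The state is a dict: "clock": time; "qpos": joint angles; "qvel": joint speeds; "joint_efforts": joint torques, N m; "eef_pos": TCP position; "tcp_rot": TCP orientation; "contact_force": force on the tool from outside, world axes, zero at the start; "wrist_torque": the same for the moment, N m; "opening": opening from 0.0 (shut) to 1.0 (fully open); "grasp_force": force on a finger pad.
Only numpy, scipy, OpenCV 4.12 (cv2) and the standard library are available. Lean on these libraries where they do the work, as an engineer would, in place of code of your own. Each camera call takes 0.05 s, during which the arm holds its last target. There are 200 camera calls.

## Task

Undo the last clamp on the steel filter pot: unscrew its blue wing nut just until the nut's steel collar lines up with the opening of the brass keeper, which you have to find by feel with gentle tugs, then swing the bolt outward through the slot and lay it right down level, like the bolt on the opposite side. Never tug or push the collar hard against the keeper, and leave the pot's surroundings as they are.

Things in the scene. Friction and masses are not known exactly. Their poses are not given: they have to be found in the camera images.
- wing_nut (a joint): Turn of the blue wing nut on its bolt, rad: starts at 0 to 0.4 (tight), grows as it is unscrewed, counter-clockwise seen from the bolt's tip (from above while upright). Quick thread: nut and collar climb 20 mm per full turn (3.2 mm per rad) and stay where left. Stops at 4.5. Takes about 0.1 N m to turn.
- nut_grip (a point): Middle of the blue wings, on the bolt's axis, 42 mm above the collar's underside. z along the bolt to its tip, x along the wings, y through them. Flat plate 12 mm thick (y), 52 mm wide (x), its flat middle 34 mm wide, from 16 mm below to 11 mm above this point. The 9 mm bolt end stands up to 22 mm above it. Below the wings a 12 mm round neck, 21 mm long, runs to the collar. Moves with the nut.
- collar: Steel collar at the nut's foot: disc 22 mm in diameter, 5 mm thick; origin at the centre of its underside, z along the bolt to the tip. Climbs with the nut, does not turn. Starts 0 to 1.3 mm above the lug's seat.
- eyebolt (a joint): Swing of the hinged eyebolt, rad: 0 upright in the slot (start, and inner stop), growing outward and down; 1.6 is the outer stop, just past level. The hinge is stiff (about 0.12 N m, plus weight up to 0.1 N m), so the bolt stays where it is left.
- bolt_hinge (a point): Centre of the eyebolt's hinge, on the bolt's axis, 45 mm above the table, 90 mm below the lug's seat. The frame swings with the bolt: z along the bolt to its tip 154 mm away, x along the hinge axis. The bolt swings right-handed about +x, its tip going to the -y side. Shank 9 mm thick.
- lug: Slotted steel lug on the lid's edge; frame of the pot (origin at the pot's centre on the table, z up, -y outward through this lug). Two cheeks, slot 13 mm wide, open outward; top face (seat) 135 mm above the table. On its outer face a brass keeper: two brackets beside the slot, each a sill below and a finger above. More than 25 N between collar and keeper is too hard.
- lug_seat (a point): Point on the upright bolt's axis at seat height, 135 mm above the table; axes as lug. The brass keeper stands 12.5 to 14 mm outward of here; its gate, between sills and fingers, is 6.5 mm high and 28 mm wide for the 5 mm collar. The sills are 2.5 to 9.5 mm above the seat: set to the gasket, different each time, not measured. Keeper top at most 154 mm above the table.
- collar_rim (a point): Outermost point of the collar's underside, 11 mm outward (-y of lug) from its centre. Lower than the gate the collar catches on the keeper's sills, higher on its fingers; caught, the bolt swings only about 0.04 rad and then stops dead. It passes when its underside, bolt upright, is about 0.3 to 2 mm above the sills; past 0.1 rad the bolt swings freely.
- pot: Steel filter pot fixed to the table, 160 mm in diameter, lid top 150 mm high, black knob at its centre to 179 mm; origin at the centre of its underside. Working bolt axis 100 mm from the centre on the -y side. The other bolt, on the +y side, already lies level (fixed; reaches 254 mm from the centre). Outlet stub to 118 mm on the +x side, 28 mm high.
- sample_cup_a: Lidded sample cup, white, 47 mm wide, 83 mm high, loose; leave it. Origin under its centre.
- sample_cup_b: Lidded sample cup, blue lid, 47 mm wide, 83 mm high, loose; leave it. Origin under its centre.
- sample_cup_c: Lidded sample cup, white, 47 mm wide, 83 mm high, loose; leave it. Origin under its centre.
- gasket: Black rubber ring, 90 mm wide, 6 mm high, loose; leave it. Origin under its centre.
- brush: Yellow brush lying on the table, loose; leave it.
- strainer_bowl: Steel bowl, 120 mm wide, 50 mm high, loose; leave it. Origin under its centre.
- spare_nut: Spare blue wing nut with its collar, lying on the table, loose; leave it.

How it is judged (in metres and radians):
On the way, in this order (a step that is already met when the one before it is completed fails the run):
1. the wing nut is unscrewed past 0.6 rad while the bolt still stands in the slot (value of joint wing_nut above 0.6 rad and value of joint eyebolt below 0.1 rad), for 0.1 s.
2. the bolt has swung out past the keeper (value of joint eyebolt above 0.45 rad), for 0.1 s.
At the end, for the whole second after the job is handed in: The eyebolt is out of the lug and lies level or nearly so (swing above 1.35 rad of 1.6), at rest, with the wing nut still on it (value of joint eyebolt above 1.35 rad and angular speed of collar below 0.1 rad/s); the robot touches nothing.
It fails at once if the nut's collar is forced against the lug's keeper with more than 25 N (contact force between collar and lug above 25 N).
It fails at once if a loose bystander is moved by more than 30 mm (distance of any of sample_cup_a, sample_cup_b, sample_cup_c, gasket, brush, strainer_bowl, spare_nut from where it was at the start of the episode above 0.03 m).
It also fails if it takes over 72 s, if anything falls off the work surface, if the arm or the gripper's body presses on something with over 40 N, if the wrist force passes 120 N, or if a joint passes its speed limit or range.

## Working session

There is one attempt and no reset: what is moved stays moved. The work goes in short steps, Python scripts to look and compute and a tool call to move; the robot and the scene stay as the last step left them, time stands still between calls to the robot, and variables do not carry over. Pictures are saved under pics/ and viewed, at most 10 in all, crops included, and the job is handed in when it is done.

Besides the shell and the picture viewer there is one more tool, called after "Request:" as a command line: name --argument value ..., lists and objects as JSON in quotes. apply_moves: Moves the arm, as the interface text tells. Its arguments: {"type":"object","properties":{"deltas":{"type":"array"},"grip_force":{"type":"number"}},"required":["deltas"]}

```bash
mkdir -p pics; ls; cat > h.py <<'E'
from rig import r
import numpy as np, cv2
from scipy.spatial.transform import Rotation as R
def T_tool():
    s=r.sense(); T=np.eye(4); T[:3,:3]=R.from_euler('xyz',s['tcp_rot']).as_matrix(); T[:3,3]=s['eef_pos']; return T
def grab(n):
    T=T_tool(); f=r.grab_frame(n)
    if n=='wrist':
        C=T@np.array(f['T_tool_cam']); f['eye']=C[:3,3]; f['rotation']=C[:3,:3]
    f['rotation']=np.array(f['rotation'])
    if f['rotation'].shape!=(3,3): print('rot',f['rotation']); f['rotation']=R.from_euler('xyz',f['rotation']).as_matrix()
    return f
def ray(f,u,v):
    d=np.array([(u-f['cx'])/f['fx'],-(v-f['cy'])/f['fy'],-1.]); return f['rotation']@d
def onplane(f,u,v,z):
    d=ray(f,u,v); e=np.array(f['eye']); return e+d*(z-e[2])/d[2]
def cloud(f):
    v,u=np.mgrid[:420,:560]; z=f['z_map']
    P=np.stack([(u-f['cx'])/f['fx']*z,-(v-f['cy'])/f['fy']*z,-z],-1)
    return P@f['rotation'].T+np.array(f['eye'])
E
python3 - <<'E'
from h import *
print(r.sense())
for n in ['scene','side','wrist']:
    f=grab(n); cv2.imwrite(f'pics/{n}0.png',f['img']); print(n,{k:v for k,v in f.items() if k not in('img','z_map')}); np.savez(f'{n}0.npz',**f)
E
```

```text
pics
{'clock': 0.0, 'qpos': array([-1.26442618e+00,  3.53654488e-01,  1.63411186e+00,  9.51382495e-06,
        1.15522045e+00, -2.39512744e-03]), 'qvel': array([ 1.14620790e-05, -8.54652911e-04,  3.30650473e-04, -2.30665841e-03,
       -3.14176356e-04, -1.72192001e-03]), 'joint_efforts': array([ 2.09699261e-03, -6.05240107e+01, -3.42064154e+01,  1.70153658e-04,
        9.52205941e-03,  1.09241640e-05]), 'eef_pos': array([ 189.86195141, -595.22414396,  403.9670915 ]), 'tcp_rot': array([-3.14019853e+00, -1.20378077e-05,  3.08761415e-01]), 'contact_force': array([0.38316075, 0.4583647 , 0.42642405]), 'wrist_torque': array([0.02138362, 0.0385186 , 0.02482431]), 'grasp_force': 0.0, 'opening': 0.9989586765995161}
rot [0.94058228 0.00440947 0.9408681 ]
scene {'fx': 391.83825248994816, 'fy': 391.83825248994816, 'cx': 277.7549481394922, 'cy': 209.48766337354206, 'eye': array([1238.62447583, -480.04719929,  742.13468621]), 'rotation': array([[ 0.58908104, -0.47411127,  0.65437148],
       [ 0.80806193,  0.35003793, -0.47382419],
       [-0.00440945,  0.80789353,  0.58931197]])}
rot [ 0.7154561
[... 338 characters left out ...]
,  0.75467996]])}
wrist {'fx': 313.7941078371862, 'fy': 313.7941078371862, 'cx': 275.1797384183728, 'cy': 205.43669703465056, 'T_tool_cam': array([[-2.83479811e-04,  9.65529921e-01,  2.60291934e-01,
         6.59869203e+01],
       [ 9.99999944e-01,  3.19794013e-04, -9.71635705e-05,
        -1.51586139e+00],
       [-1.77054137e-04,  2.60291892e-01, -9.65529958e-01,
         3.09004498e+01],
       [ 0.00000000e+00,  0.00000000e+00,  0.00000000e+00,
         1.00000000e+00]]), 'eye': array([ 252.26831356, -573.68702121,  373.1259695 ]), 'rotation': array([[ 0.30365105,  0.91985452,  0.24832177],
       [-0.95278267,  0.2934593 ,  0.07801813],
       [-0.001107  , -0.26028697,  0.96553067]])}
```

View pics/scene0.png

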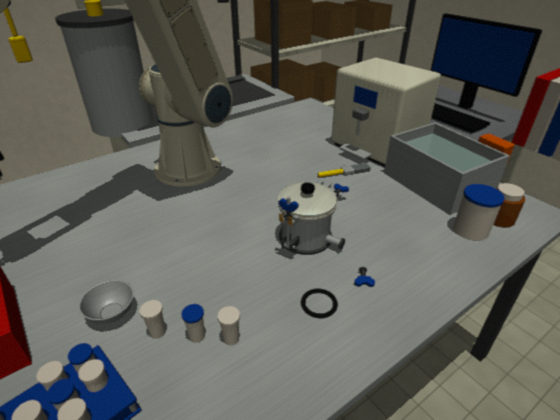

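View pics/side0.png

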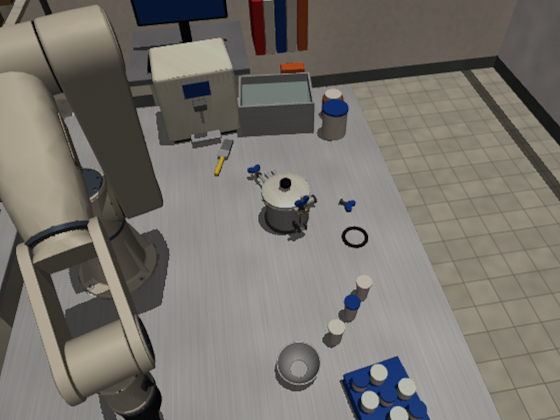

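The scene view shows the pot with its knob at (307,188), the working wing nut at (288,205) and the level bolt at (341,188). In the side view the knob is at (285,184), the nut at (303,203) and the other bolt at (255,170). I'll measure these next.

```bash
python3 - <<'E'
from h import *
for n,k,b in [('scene',(307,187),(270,190,305,222)),('side',(285,184),(292,190,318,215))]:
    f=dict(np.load(n+'0.npz')); P=cloud(f); 
    print(n,'knob',onplane(f,*k,177), P[k[1],k[0]])
    hsv=cv2.cvtColor(f['img'],cv2.COLOR_BGR2HSV)
    m=cv2.inRange(hsv,(105,120,40),(130,255,255))>0
    nlab,lab,st,c=cv2.connectedComponentsWithStats(m.astype(np.uint8))
    for i in range(1,nlab):
        if st[i,4]>15:
            q=P[lab==i]; md=np.median(q,0)
            if 300<md[0]<1000 and -600<md[1]<500 and md[2]<260: print(i,st[i],c[i],md.round(),q.min(0).round(),q.max(0).round())
    u,v=np.meshgrid(range(560),range(420))
    # lid cream: points z 140..156
    k0=P[k[1],k[0]]
    s=(np.hypot(P[...,0]-k0[0],P[...,1]-k0[1])<120)&(abs(P[...,2]-150)<6)
    print('lid',s.sum(),P[s].mean(0), (P[s].min(0)+P[s].max(0))/2, P[s].max(0)-P[s].min(0))
E
```

```text
scene knob [575.35556051  96.47506062 177.        ] [578.49567723  93.74562895 179.67551944]
4 [335 184  14   8  66] [340.93939394 187.68181818] [492. 317.  46.] [463. 300.  36.] [508. 337.  50.]
6 [279 199  19  13 144] [287.80555556 205.02777778] [612.   5. 179.] [ 591. -480.  161.] [1239.   20.  742.]
7 [355 275  20  11 158] [364.10126582 280.46835443] [803. 106.  12.] [785.  79.   2.] [824. 124.  17.]
8 [182 304  21  19 323] [192.07120743 313.0123839 ] [ 696. -312.   82.] [ 671. -333.   76.] [ 719. -289.   85.]
9 [   0  343  141   77 4031] [ 81.19945423 390.80476309] [ 717. -535.   45.] [ 625. -675.   -2.] [1239. -471.  742.]
lid 979 [584.07619598  94.42245326 148.04264559] [572.96582624  80.28131186 149.60176251] [145.62109041 184.38085129  11.2021927 ]
side knob [571.3886698  91.064759  177.       ] [570.36116477  83.67493432 184.71687656]
5 [248 165  12   8  60] [253.65       168.71666667] [486. 314.  48.] [464. 303.  39.] [508. 335.  54.]
6 [295 196  14  11  83] [301.63855422 201.44578313] [610.   5. 182.] [587.  -9. 123.] [632.  46. 195.]
7 [345 201  10  11  70] [349.25714286 205.11428571] [801. 104.  15.] [785.  81.   4.] [825. 122.  22.]
8 [345 294  16  16 191] [352.05235602 301.83769634] [ 696. -312.   84.] [ 674. -333.    2.] [ 739. -270.   89.]
9 [ 342  357   88   63 2325] [382.78150538 391.90150538] [ 710. -560.   49.] [ 431. -922.    1.] [ 819. -475. 1235.]
lid 1054 [570.33914029  93.1735803  149.5644245 ] [573.78167974  83.55531724 150.0051766 ] [155.05063289 188.67662603  11.97907414]
```

Request:
apply_moves --deltas '[{"claw": -1, "delta_pos": [4.86, -3.7, -0.2], "yaw": 0}, {"claw": -1, "delta_pos": [4.86, -3.7, -0.2], "yaw": 0}, {"claw": -1, "delta_pos": [4.86, -3.7, -0.2], "yaw": 0}, {"claw": -1, "delta_pos": [4.86, -3.7, -0.2], "yaw": 0}, {"claw": -1, "delta_pos": [4.86, -3.7, -0.2], "yaw": 0}, {"claw": -1, "delta_pos": [4.86, -3.7, -0.2], "yaw": 0}]'

```text
clock: 0.9
eef_pos: [401.0, -293.6, 416.8]
tcp_rot: [3.141, -0.0, 0.309]
contact_force: [0.8, -1.1, 0.3]
opening: 0.998
grasp_force: 0.0
```

Request:
apply_moves --deltas '[{"claw": -1, "delta_pos": [4.86, -3.7, -0.2], "yaw": 0}, {"claw": -1, "delta_pos": [4.86, -3.7, -0.2], "yaw": 0}, {"claw": -1, "delta_pos": [4.86, -3.7, -0.2], "yaw": 0}, {"claw": -1, "delta_pos": [4.86, -3.7, -0.2], "yaw": 0}, {"claw": -1, "delta_pos": [4.86, -3.7, -0.2], "yaw": 0}, {"claw": -1, "delta_pos": [4.86, -3.7, -0.2], "yaw": 0}, {"claw": -1, "delta_pos": [0, 0, 0], "yaw": 0}, {"claw": -1, "delta_pos": [0, 0, 0], "yaw": 0}]'

```text
clock: 1.9
eef_pos: [610.3, 4.9, 428.1]
tcp_rot: [-3.142, 0.001, 0.31]
contact_force: [0.4, 0.1, -0.1]
opening: 0.999
grasp_force: 0.0
```

```bash
cat > look.py <<'E'
import sys
from h import *
tag=sys.argv[1]; s=r.sense(); print(s['clock'],s['eef_pos'].round(1),s['tcp_rot'].round(4),s['qpos'].round(3),s['contact_force'].round(2))
f=grab('wrist'); np.savez(f'w{tag}.npz',**f); cv2.imwrite(f'pics/w{tag}.png',f['img'])
P=cloud(f); hsv=cv2.cvtColor(f['img'],cv2.COLOR_BGR2HSV)
m=cv2.inRange(hsv,(105,120,40),(130,255,255))
nl,lab,st,c=cv2.connectedComponentsWithStats(m)
for i in range(1,nl):
    if st[i,4]<60: continue
    q=P[(lab==i)&(f['z_map']>0)]; t=q[:,2]>np.percentile(q[:,2],90)-9
    v,u=np.nonzero(lab==i); (cx,cy),(w,h),a=cv2.minAreaRect(np.stack([u,v],1).astype(np.float32))
    X=q[t][:,:2]; w2,V=np.linalg.eigh(np.cov(X.T)); d=V[:,1]
    print(st[i],'med',np.median(q,0).round(1),'z',np.percentile(q[:,2],[5,50,95]).round(),'mid',((q[t].min(0)+q[t].max(0))/2).round(1),'dir',np.arctan2(d[1],d[0]).round(3),'sd',np.sqrt(w2).round(1),'rect',(cx,cy,w,h,a))
E
python3 look.py 1
```

```text
1.9 [610.3   4.9 428.1] [-3.1415e+00  1.4000e-03  3.0970e-01] [ 0.006  0.31   1.641 -0.     1.192  1.267] [ 0.44  0.05 -0.1 ]
[254 180  29  70 974] med [614.2  12.8 187.1] z [180. 187. 189.] mid [608.9  11.1 189. ] dir -2.627 sd [ 3.6 15.6] rect (268.4550476074219, 214.63031005859375, 69.26453399658203, 18.986431121826172, 76.55138397216797)
```

View pics/w1.png

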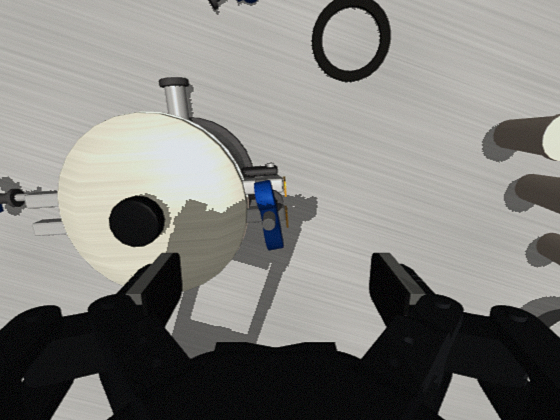

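The wrist view shows the blue plate running from (262,182) to (275,248), with the bolt end at about (268,222). The knob is at (136,221), and the brass keeper is at about (286,188) and (286,215), to the right (outward).

```bash
python3 - <<'E'
from h import *
f=dict(np.load('w1.npz')); P=cloud(f)
b=onplane(f,268.5,223,199); k=onplane(f,136,221,179); print('bolt',b,P[223,268],'knob',k,P[221,136])
e1=onplane(f,263,184,186);e2=onplane(f,275,246,186); print('wing',e1,e2,'ang',np.arctan2(*(e1-e2)[:2][::-1]),np.linalg.norm(e1-e2))
g=[onplane(f,u,v,150) for u,v in[(286,182),(286,222)]]; print('keeper',g)
s=(abs(P[...,2]-150)<3)&(np.hypot(P[...,0]-575,P[...,1]-95)<90)
v,u=np.nonzero(s);(c,rr)=cv2.minEnclosingCircle(P[s][:,:2].astype(np.float32)); print('lid',c,rr)
c=k[:2]; o=b[:2]-c; print('out',o,np.linalg.norm(o),np.arctan2(o[1],o[0]))
x=P[(P[...,2]>191)&(np.hypot(P[...,0]-611,P[...,1]-8)<25)]; print('tip cloud',len(x),x.mean(0) if len(x) else 0)
E
```

```text
bolt [608.66279119  10.63802811 199.        ] [608.35205221  10.90366223 198.35232846] knob [574.2135988  101.62861487 179.        ] [574.56228133 101.3624568  179.77239436]
wing [630.11114476  21.58762087 186.        ] [ 5.89212533e+02 -1.03773725e-01  1.86000000e+02] ang 0.48764735051915187 46.29484931546036
keeper [array([630.00864718,   3.71460335, 150.        ]), array([598.07200722,  -6.81472081, 150.        ])]
lid (572.1935424804688, 102.5201187133789) 67.81266021728516
out [ 34.44919239 -90.99058676] 97.29354416121762 -1.2088717318226467
tip cloud 14230 [622.79683508  11.77901238 342.47212653]
```

Request:
apply_moves --deltas '[{"claw": -1, "delta_pos": [0.04, -0.62, 2.0], "yaw": 0}, {"claw": -1, "delta_pos": [0, 0, 2.8], "yaw": -0.095}, {"claw": -1, "delta_pos": [0, 0, 0], "yaw": -0.095}, {"claw": -1, "delta_pos": [0, 0, 0], "yaw": 0}, {"claw": -1, "delta_pos": [0, 0, 0], "yaw": 0}]'

```text
clock: 2.58
eef_pos: [609.0, 10.0, 381.2]
tcp_rot: [3.141, -0.001, 0.496]
contact_force: [0.7, 0.2, -0.2]
opening: 0.999
grasp_force: 0.0
```

```bash
python3 look.py 2
```

```text
2.575 [609.   10.  381.2] [ 3.1412e+00 -6.0000e-04  4.9560e-01] [ 0.014  0.351  1.692 -0.     1.098  1.089] [ 0.7   0.21 -0.19]
[ 264  197   23   85 1356] med [616.4  15.  187.3] z [180. 187. 189.] mid [608.8  11.4 189.7] dir -2.641 sd [ 3.5 15.5] rect (275.0, 239.0, 84.0, 22.0, 90.0)
```

View pics/w2.png

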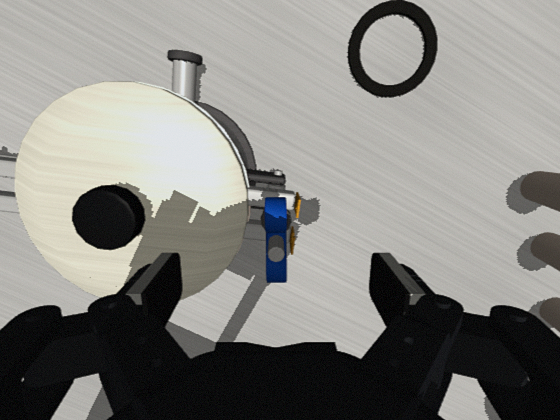

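```bash
python3 - <<'E'
from h import *
f=dict(np.load('w2.npz')); T=T_tool()
for n,p in [('tip',onplane(f,276.5,253,199)),('w1',onplane(f,275.5,199,188)),('w2',onplane(f,276,281,188)),('knob',onplane(f,105,219,179))]:
    print(n,p.round(1),'tool',(T[:3,:3].T@(p-T[:3,3])).round(1))
E
```

```text
tip [608.6  10.6 199. ] tool [ -0.3  -0.6 182.2]
w1 [631.4  23.5 188. ] tool [ 25.9  -1.1 193.3]
w2 [5.89e+02 3.00e-01 1.88e+02] tool [-22.5  -0.8 193.2]
knob [572.8 102.6 179. ] tool [ 12.  -98.6 202.2]
```

Request:
apply_moves --deltas '[{"claw": -1, "delta_pos": [0.03, -0.07, 2.4], "yaw": 0}, {"claw": -0.3, "delta_pos": [0, 0, 2.4], "yaw": 0}, {"claw": 0.3, "delta_pos": [0, 0, 0], "yaw": 0}, {"claw": 1, "delta_pos": [0, 0, 0], "yaw": 0}, {"claw": 1, "delta_pos": [0, 0, 0], "yaw": 0}, {"claw": 1, "delta_pos": [0, 0, 0], "yaw": 0}]' --grip_force 30

```text
clock: 3.38
eef_pos: [609.7, 11.1, 334.0]
tcp_rot: [3.139, -0.002, 0.499]
contact_force: [1.7, -4.8, 1.5]
opening: 0.139
grasp_force: 33.9
```

Request:
apply_moves --deltas '[{"claw": 1, "delta_pos": [0, 0.03, -0.053], "yaw": -0.168}, {"claw": 1, "delta_pos": [0, 0, -0.053], "yaw": -0.168}, {"claw": 1, "delta_pos": [0, 0, -0.053], "yaw": -0.168}, {"claw": 1, "delta_pos": [0, 0, -0.053], "yaw": -0.168}, {"claw": 1, "delta_pos": [0, 0, -0.053], "yaw": -0.168}, {"claw": 1, "delta_pos": [0, 0, 0], "yaw": 0}, {"claw": 1, "delta_pos": [0, 0, 0], "yaw": 0}]'

```text
clock: 4.25
eef_pos: [608.8, 11.6, 336.3]
tcp_rot: [-3.141, -0.0, 1.339]
contact_force: [-4.9, 0.3, 5.8]
opening: 0.133
grasp_force: 34.5
```

Request:
apply_moves --deltas '[{"claw": 1, "delta_pos": [-0.124, 0.085, 0], "yaw": 0}, {"claw": 1, "delta_pos": [-0.124, 0.085, 0], "yaw": 0}, {"claw": 1, "delta_pos": [0, 0, 0], "yaw": 0}]' --grip_force 20

```text
clock: 4.62
eef_pos: [609.8, 9.0, 336.2]
tcp_rot: [-3.14, -0.001, 1.338]
contact_force: [-4.2, 1.9, 6.6]
opening: 0.132
grasp_force: 34.6
```

Request:
apply_moves --deltas '[{"claw": 1, "delta_pos": [-0.124, 0.085, 0], "yaw": 0}, {"claw": 1, "delta_pos": [0, 0, 0], "yaw": 0}]'

```text
clock: 4.88
eef_pos: [610.4, 7.8, 336.2]
tcp_rot: [-3.14, -0.002, 1.338]
contact_force: [-5.1, 2.9, 6.7]
opening: 0.13
grasp_force: 34.9
```

Request:
apply_moves --deltas '[{"claw": 1, "delta_pos": [-0.124, 0.085, 0], "yaw": 0}, {"claw": 1, "delta_pos": [0, 0, 0], "yaw": 0}]'

```text
clock: 5.12
eef_pos: [610.8, 6.5, 336.2]
tcp_rot: [-3.14, -0.002, 1.338]
contact_force: [-5.0, 3.1, 6.4]
opening: 0.133
grasp_force: 35.4
```

Request:
apply_moves --deltas '[{"claw": 1, "delta_pos": [-0.124, 0.085, 0], "yaw": 0}, {"claw": 1, "delta_pos": [0, 0, 0], "yaw": 0}]'

```text
clock: 5.38
eef_pos: [611.1, 5.6, 336.2]
tcp_rot: [-3.139, -0.003, 1.338]
contact_force: [-5.0, 8.1, 7.3]
opening: 0.131
grasp_force: 35.8
```

Request:
apply_moves --deltas '[{"claw": 1, "delta_pos": [-0.083, 0.057, 0], "yaw": 0}, {"claw": 1, "delta_pos": [0, 0, 0], "yaw": 0}]'

```text
clock: 5.62
eef_pos: [611.3, 5.1, 336.1]
tcp_rot: [-3.138, -0.003, 1.338]
contact_force: [-6.4, 9.7, 7.6]
opening: 0.132
grasp_force: 36.1
```

Request:
apply_moves --deltas '[{"claw": 1, "delta_pos": [0.7, -0.482, 0], "yaw": 0}, {"claw": 1, "delta_pos": [0, 0, -0.06], "yaw": -0.137}, {"claw": 1, "delta_pos": [0, 0, -0.06], "yaw": -0.137}, {"claw": 1, "delta_pos": [0, 0, -0.06], "yaw": -0.137}, {"claw": 1, "delta_pos": [0, 0, 0], "yaw": 0}, {"claw": 1, "delta_pos": [-0.245, 0.048, 0], "yaw": 0}, {"claw": 1, "delta_pos": [-0.245, 0.048, 0], "yaw": 0}, {"claw": 1, "delta_pos": [0, 0, 0], "yaw": 0}]'

```text
clock: 6.62
eef_pos: [610.1, 6.9, 337.5]
tcp_rot: [-3.139, -0.002, 1.749]
contact_force: [-5.6, -0.3, 3.8]
opening: 0.128
grasp_force: 34.6
```

Request:
apply_moves --deltas '[{"claw": 1, "delta_pos": [-0.147, 0.029, 0], "yaw": 0}, {"claw": 1, "delta_pos": [0, 0, 0], "yaw": 0}]'

```text
clock: 6.88
eef_pos: [610.4, 6.0, 337.5]
tcp_rot: [-3.139, -0.003, 1.749]
contact_force: [-6.9, 2.4, 5.7]
opening: 0.131
grasp_force: 34.8
```

Request:
apply_moves --deltas '[{"claw": 1, "delta_pos": [-0.147, 0.029, 0], "yaw": 0}, {"claw": 1, "delta_pos": [0, 0, 0], "yaw": 0}]'

```text
clock: 7.12
eef_pos: [610.7, 5.0, 337.4]
tcp_rot: [-3.138, -0.004, 1.749]
contact_force: [-8.0, 6.4, 5.9]
opening: 0.132
grasp_force: 34.9
```

Request:
apply_moves --deltas '[{"claw": 1, "delta_pos": [-0.118, 0.023, 0], "yaw": 0}, {"claw": 1, "delta_pos": [0, 0, 0], "yaw": 0}]'

```text
clock: 7.38
eef_pos: [611.0, 4.4, 337.4]
tcp_rot: [-3.138, -0.005, 1.749]
contact_force: [-8.0, 8.8, 6.9]
opening: 0.132
grasp_force: 35.0
```

Request:
apply_moves --deltas '[{"claw": 1, "delta_pos": [0.902, -0.177, 0], "yaw": 0}, {"claw": 1, "delta_pos": [0, 0, -0.06], "yaw": -0.137}, {"claw": 1, "delta_pos": [0, 0, -0.06], "yaw": -0.137}, {"claw": 1, "delta_pos": [0, 0, -0.06], "yaw": -0.137}, {"claw": 1, "delta_pos": [0, 0, 0], "yaw": 0}, {"claw": 1, "delta_pos": [-0.293, -0.065, 0], "yaw": 0}, {"claw": 1, "delta_pos": [-0.293, -0.065, 0], "yaw": 0}, {"claw": 1, "delta_pos": [0, 0, 0], "yaw": 0}]'

```text
clock: 8.38
eef_pos: [610.0, 5.9, 338.8]
tcp_rot: [-3.138, -0.003, 2.16]
contact_force: [-7.9, 0.3, 2.8]
opening: 0.133
grasp_force: 34.4
```

Request:
apply_moves --deltas '[{"claw": 1, "delta_pos": [-0.146, -0.032, 0], "yaw": 0}, {"claw": 1, "delta_pos": [0, 0, 0], "yaw": 0}]'

```text
clock: 8.62
eef_pos: [610.3, 5.1, 338.8]
tcp_rot: [-3.139, -0.005, 2.16]
contact_force: [-8.1, 4.4, 4.2]
opening: 0.128
grasp_force: 34.5
```

Request:
apply_moves --deltas '[{"claw": 1, "delta_pos": [-0.146, -0.032, 0], "yaw": 0}, {"claw": 1, "delta_pos": [0, 0, 0], "yaw": 0}]'

```text
clock: 8.88
eef_pos: [610.7, 4.2, 338.7]
tcp_rot: [-3.139, -0.006, 2.16]
contact_force: [-8.7, 7.0, 4.4]
opening: 0.132
grasp_force: 34.6
```

Request:
apply_moves --deltas '[{"claw": 1, "delta_pos": [0.878, 0.194, 0], "yaw": 0}, {"claw": 1, "delta_pos": [0, 0, -0.055], "yaw": -0.137}, {"claw": 1, "delta_pos": [0, 0, -0.055], "yaw": -0.137}, {"claw": 1, "delta_pos": [0, 0, -0.055], "yaw": -0.137}, {"claw": 1, "delta_pos": [0, 0, 0], "yaw": 0}, {"claw": 1, "delta_pos": [-0.283, -0.206, 0], "yaw": 0}, {"claw": 1, "delta_pos": [-0.283, -0.206, 0], "yaw": 0}, {"claw": 1, "delta_pos": [0, 0, 0], "yaw": 0}]'

```text
clock: 9.88
eef_pos: [610.0, 4.8, 340.3]
tcp_rot: [-3.139, -0.005, 2.571]
contact_force: [-9.2, 0.1, 1.8]
opening: 0.132
grasp_force: 34.8
```

Request:
apply_moves --deltas '[{"claw": 1, "delta_pos": [-0.121, -0.088, 0], "yaw": 0}, {"claw": 1, "delta_pos": [0, 0, 0], "yaw": 0}]'

```text
clock: 10.12
eef_pos: [610.5, 3.8, 340.3]
tcp_rot: [-3.14, -0.006, 2.571]
contact_force: [-10.0, 1.8, 3.6]
opening: 0.13
grasp_force: 35.2
```

Request:
apply_moves --deltas '[{"claw": 1, "delta_pos": [-0.121, -0.088, 0], "yaw": 0}, {"claw": 1, "delta_pos": [0, 0, 0], "yaw": 0}]'

```text
clock: 10.38
eef_pos: [611.0, 2.6, 340.3]
tcp_rot: [-3.14, -0.006, 2.571]
contact_force: [-8.4, 2.9, 2.4]
opening: 0.135
grasp_force: 35.8
```

Request:
apply_moves --deltas '[{"claw": 1, "delta_pos": [-0.121, -0.088, 0], "yaw": 0}, {"claw": 1, "delta_pos": [0, 0, 0], "yaw": 0}]'

```text
clock: 10.62
eef_pos: [611.6, 1.2, 340.1]
tcp_rot: [-3.14, -0.006, 2.571]
contact_force: [-8.0, 2.2, 0.6]
opening: 0.138
grasp_force: 37.5
```

Request:
apply_moves --deltas '[{"claw": 1, "delta_pos": [-0.121, -0.088, 0], "yaw": 0}, {"claw": 1, "delta_pos": [0, 0, 0], "yaw": 0}]'

```text
clock: 10.88
eef_pos: [612.1, -0.1, 340.0]
tcp_rot: [-3.14, -0.006, 2.571]
contact_force: [-8.5, 2.9, 0.1]
opening: 0.133
grasp_force: 39.8
```

Request:
apply_moves --deltas '[{"claw": 1, "delta_pos": [-0.162, -0.118, 0], "yaw": 0}, {"claw": 1, "delta_pos": [-0.162, -0.118, 0], "yaw": 0}, {"claw": 1, "delta_pos": [0, 0, 0], "yaw": 0}]'

```text
clock: 11.25
eef_pos: [613.5, -3.5, 339.8]
tcp_rot: [-3.141, -0.007, 2.571]
contact_force: [-7.5, 4.8, -1.6]
opening: 0.135
grasp_force: 46.6
```

Request:
apply_moves --deltas '[{"claw": 1, "delta_pos": [-0.243, -0.177, 0], "yaw": 0}, {"claw": 1, "delta_pos": [-0.243, -0.177, 0], "yaw": 0}, {"claw": 1, "delta_pos": [0, 0, 0], "yaw": 0}]'

```text
clock: 11.62
eef_pos: [615.9, -9.0, 339.4]
tcp_rot: [-3.141, -0.007, 2.571]
contact_force: [-6.7, 6.0, -4.6]
opening: 0.13
grasp_force: 57.4
```

Request:
apply_moves --deltas '[{"claw": -1, "delta_pos": [0, 0, 0], "yaw": 0}, {"claw": -1, "delta_pos": [0, 0, 0], "yaw": 0}, {"claw": -1, "delta_pos": [0, 0, -1.5], "yaw": 0}, {"claw": -1, "delta_pos": [0, 0, -4.0], "yaw": 0}, {"claw": -1, "delta_pos": [0, 0, 0], "yaw": 0.1585}, {"claw": 1, "delta_pos": [0, 0, 0], "yaw": 0.1585}, {"claw": 1, "delta_pos": [0, 0, 0], "yaw": 0.1585}, {"claw": 1, "delta_pos": [0, 0, 0], "yaw": 0.1585}]'

```text
clock: 12.62
eef_pos: [617.8, -10.2, 397.1]
tcp_rot: [3.14, 0.001, 1.932]
contact_force: [1.1, -0.7, 0.2]
opening: 0.379
grasp_force: 0.0
```

Request:
apply_moves --deltas '[{"claw": 1, "delta_pos": [1.9, 0, 0], "yaw": 0}, {"claw": 1, "delta_pos": [1.9, 0, 0], "yaw": 0}, {"claw": 1, "delta_pos": [0, 0, 0], "yaw": 0}, {"claw": 1, "delta_pos": [0, 0, 0], "yaw": 0}]'

```text
clock: 13.12
eef_pos: [603.9, 25.8, 395.8]
tcp_rot: [3.141, 0.0, 1.94]
contact_force: [-0.1, 0.5, 0.5]
opening: 0.005
grasp_force: 0.0
```

```bash
python3 look.py 3; python3 -c "
from h import *
print(r.sense()['opening']); f=grab('side'); cv2.imwrite('pics/s3.png',cv2.resize(f['img'][130:290,200:420],None,fx=3,fy=3))"
```

```text
13.125 [603.9  25.8 395.8] [3.1413e+00 3.0000e-04 1.9398e+00] [ 0.04   0.33   1.688 -0.     1.123 -0.329] [-0.05  0.48  0.52]
[439 160  47  35 911] med [797.9 108.6  13. ] z [ 7. 13. 15.] mid [802.4 105.9  10.8] dir 0.863 sd [ 7.2 14. ] rect (460.9556884765625, 175.98593139648438, 24.72560691833496, 50.043052673339844, 62.59242630004883)
-0.001103910638009518
rot [ 0.71545613  0.01739216 -0.16824153]
```

View pics/w3.png

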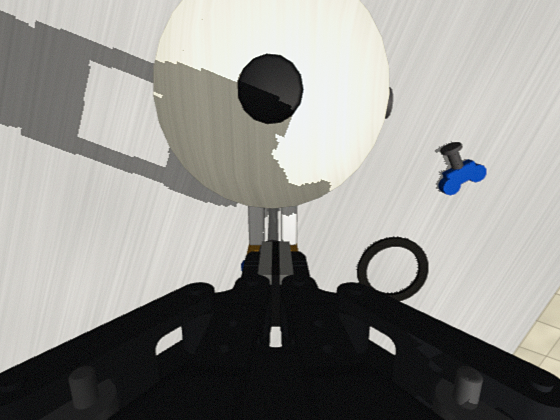

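The shut fingers are now just inside the nut. The slot at (272,228) looks empty, so the bolt has swung clear. A bit of the blue wing shows at (243,268).

Request:
apply_moves --deltas '[{"claw": 1, "delta_pos": [0.5, 0, 0.6], "yaw": 0}, {"claw": 1, "delta_pos": [0, 0, 2.0], "yaw": 0}, {"claw": 1, "delta_pos": [0, 0, 2.0], "yaw": 0}, {"claw": 1, "delta_pos": [0, 0, 0], "yaw": 0}]'

```text
clock: 13.72
eef_pos: [601.4, 30.0, 347.7]
tcp_rot: [-3.138, -0.001, 1.938]
contact_force: [-0.4, -0.6, -0.5]
opening: -0.004
grasp_force: 0.0
```

Request:
apply_moves --deltas '[{"claw": 1, "delta_pos": [-1, 0, 0], "yaw": 0}, {"claw": 1, "delta_pos": [-1, 0, 0], "yaw": 0}, {"claw": 1, "delta_pos": [-1, 0, 0], "yaw": 0}, {"claw": 1, "delta_pos": [0, 0, 0], "yaw": 0}]'

```text
clock: 14.22
eef_pos: [613.3, 1.0, 349.9]
tcp_rot: [3.141, 0.0, 1.937]
contact_force: [0.2, -0.4, -0.9]
opening: -0.003
grasp_force: 0.0
```

Request:
apply_moves --deltas '[{"claw": 1, "delta_pos": [-1, 0, 0], "yaw": 0}, {"claw": 1, "delta_pos": [-1, 0, 0.2], "yaw": 0}, {"claw": 1, "delta_pos": [-1, 0, 0.3], "yaw": 0}, {"claw": 1, "delta_pos": [0, 0, 0], "yaw": 0}]'

```text
clock: 14.72
eef_pos: [623.8, -26.8, 344.2]
tcp_rot: [-3.141, 0.0, 1.937]
contact_force: [-0.6, 0.5, 0.1]
opening: 0.002
grasp_force: 0.0
```

```bash
python3 -c "
from h import *
f=grab('scene'); a=cv2.resize(f['img'][150:270,230:380],None,fx=3.5,fy=3.5)
cv2.imwrite('pics/s4.png',a)"
```

```text
rot [0.94058228 0.00440947 0.9408681 ]
```

View pics/s4.png

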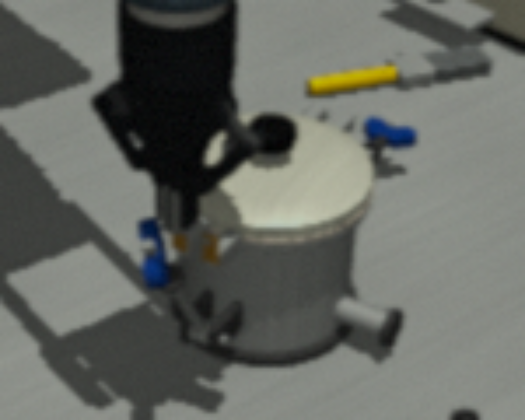

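The bolt is leaning clearly outward, with the nut at (152,255) in the crop ahead of the fingers. I'll keep following the arc.

Request:
apply_moves --deltas '[{"claw": 1, "delta_pos": [-1.75, 0, 0.75], "yaw": 0}, {"claw": 1, "delta_pos": [-1.75, 0, 0.75], "yaw": 0}, {"claw": 1, "delta_pos": [-1.5, 0, 1.5], "yaw": 0}, {"claw": 1, "delta_pos": [-1.5, 0, 1.5], "yaw": 0}, {"claw": 1, "delta_pos": [0, 0, 0], "yaw": 0}]'

```text
clock: 15.4
eef_pos: [646.8, -88.0, 297.5]
tcp_rot: [-3.139, -0.001, 1.936]
contact_force: [-1.1, 0.6, 0.1]
opening: 0.002
grasp_force: 0.0
```

Request:
apply_moves --deltas '[{"claw": 1, "delta_pos": [-0.85, 0, 1.7], "yaw": 0}, {"claw": 1, "delta_pos": [-0.85, 0, 1.7], "yaw": 0}, {"claw": 1, "delta_pos": [0, 0, 0], "yaw": 0}]'

```text
clock: 15.78
eef_pos: [652.8, -102.9, 263.7]
tcp_rot: [-3.14, -0.001, 1.937]
contact_force: [0.8, -0.1, 1.4]
opening: 0.0
grasp_force: 0.1
```

Request:
apply_moves --deltas '[{"claw": 1, "delta_pos": [-0.3, 0, 0.8], "yaw": 0}, {"claw": 1, "delta_pos": [-0.2, 0, 0.6], "yaw": 0}, {"claw": 1, "delta_pos": [0, 0, 0], "yaw": 0}]'

```text
clock: 16.15
eef_pos: [654.7, -107.2, 251.1]
tcp_rot: [-3.141, -0.0, 1.938]
contact_force: [0.7, 0.3, -0.5]
opening: -0.004
grasp_force: 0.1
```

Tip at z=78. Now I'll press down gently in small steps.

Request:
apply_moves --deltas '[{"claw": 1, "delta_pos": [0, 0, 0.5], "yaw": 0}, {"claw": 1, "delta_pos": [0, 0, 0.4], "yaw": 0}, {"claw": 1, "delta_pos": [0, 0, 0], "yaw": 0}]'

```text
clock: 16.52
eef_pos: [654.8, -107.2, 242.3]
tcp_rot: [-3.141, -0.0, 1.938]
contact_force: [0.5, 0.5, -0.8]
opening: -0.002
grasp_force: 0.2
```

```bash
python3 -c "
from h import *
f=grab('scene'); a=cv2.resize(f['img'][150:270,230:380],None,fx=3.5,fy=3.5)
cv2.imwrite('pics/s5.png',a)"
```

```text
rot [0.94058228 0.00440947 0.9408681 ]
```

View pics/s5.png

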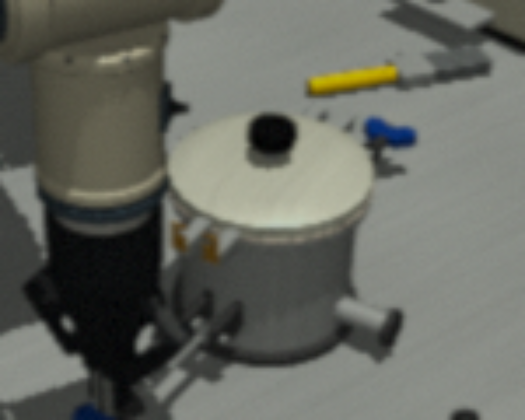

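The bolt is nearly level under the fingers. I'll press a little more, until something resists.

Request:
apply_moves --deltas '[{"claw": 1, "delta_pos": [0, 0, 0.4], "yaw": 0}, {"claw": 1, "delta_pos": [0, 0, 0.2], "yaw": 0}, {"claw": 1, "delta_pos": [0, 0, 0], "yaw": 0}]'

```text
clock: 16.95
eef_pos: [654.9, -107.2, 236.4]
tcp_rot: [-3.141, -0.0, 1.938]
contact_force: [0.3, -0.5, -1.0]
opening: -0.002
grasp_force: 0.3
```

Request:
apply_moves --deltas '[{"claw": 1, "delta_pos": [0, 0, 0.3], "yaw": 0}, {"claw": 1, "delta_pos": [0, 0, 0], "yaw": 0}]'

```text
clock: 17.2
eef_pos: [654.8, -107.2, 233.3]
tcp_rot: [-3.141, -0.0, 1.938]
contact_force: [1.6, -0.6, -0.2]
opening: 0.002
grasp_force: 0.3
```

Request:
apply_moves --deltas '[{"claw": 1, "delta_pos": [0, 0, -4], "yaw": 0}, {"claw": 1, "delta_pos": [0, 0, -6], "yaw": 0}, {"claw": 1, "delta_pos": [3, 0, -6], "yaw": 0}, {"claw": 1, "delta_pos": [6, 0, 0], "yaw": 0}, {"claw": 1, "delta_pos": [6, 0, 0], "yaw": 0}, {"claw": 1, "delta_pos": [6, 0, 0], "yaw": 0}, {"claw": 1, "delta_pos": [0, 0, 0], "yaw": 0}, {"claw": 1, "delta_pos": [0, 0, 0], "yaw": 0}]'

```text
clock: 18.2
eef_pos: [580.2, 86.9, 389.6]
tcp_rot: [-3.142, 0.0, 1.939]
contact_force: [-0.2, -0.6, 0.1]
opening: -0.0
grasp_force: 0.0
```

```bash
python3 - <<'E'
from h import *
print(r.sense()['contact_force'])
for n in ['scene','side']:
    f=grab(n); P=cloud(f); cv2.imwrite(f'pics/{n}6.png',cv2.resize(f['img'][150:290,200:400],None,fx=3.5,fy=3.5))
    m=cv2.inRange(cv2.cvtColor(f['img'],cv2.COLOR_BGR2HSV),(105,120,40),(130,255,255))>0
    d=np.hypot(P[...,0]-659,P[...,1]+120)<60
    q=P[m&d&(P[...,2]<250)]; print(n,len(q),q.mean(0).round(1) if len(q) else 0,q.min(0).round(),q.max(0).round())
    m=np.hypot(P[...,0]-(608.7+.362*70),P[...,1]-(11-.932*70))<12
    q=P[m&(P[...,2]>15)]; print('shank r=70 z',np.percentile(q[:,2],[5,50,95]) if len(q) else 0)
E
```

```text
[-0.19696502 -0.57737874  0.05418752]
rot [0.94058228 0.00440947 0.9408681 ]
scene 165 [ 662.  -119.8   43.8] [ 646. -136.   -1.] [ 678. -103.   65.]
shank r=70 z [42.43043527 45.82138332 47.4775451 ]
rot [ 0.71545613  0.01739216 -0.16824153]
side 39 [ 656.2 -125.3   56.4] [ 644. -136.   32.] [ 675. -112.   69.]
shank r=70 z [43.553562   47.96499198 50.70311315]
```

View pics/scene6.png

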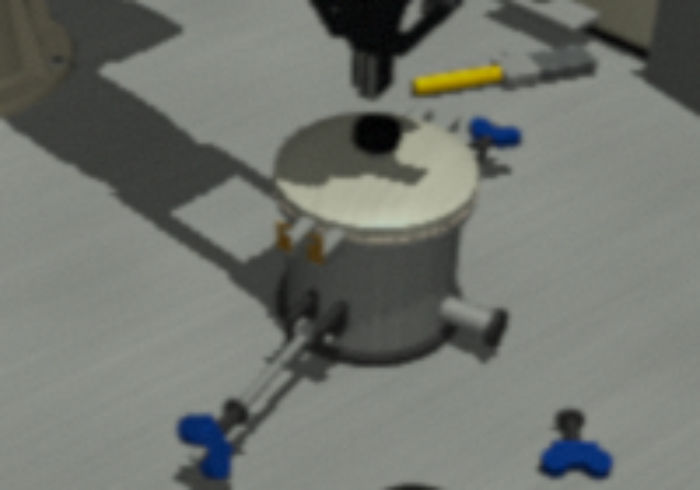

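The bolt lies level: its shank top is at about z 47 at r = 70, and the nut at (205,440) in the crop is at about hinge height. The gripper is clear of everything.

```bash
python3 -c "
from rig import r
print(r.sign_off())"
```

```text
the job is handed in; nothing more can be done
None
```

I unscrewed the wing nut until the collar passed the keeper on the fourth tug, swung the bolt out and laid it level, and handed the job in at about 18 s with the gripper clear; sign-off gave no verdict.

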